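# Refit the stove knob and hold it pressed

## Robot

A 7-joint arm with a two-finger parallel gripper is mounted at the origin on the work surface. World frame = base frame: x ahead of the robot, y to its left, z up, the work surface at z = 0. Lengths are in m, angles in rad, forces in N, time in s.
With the tool pointing down it reaches from about 0.4 to 0.875 m from the base axis. Payload 19.3 kg.
Tool frame: the origin (TCP) lies on the centre line of the jaws, within the pads' length; the fingertips stand 25 mm ahead of it and the grasp point (between the pads) lies 6 mm ahead of it (tips_ahead is the distance from the TCP to the fingertips, in m); z points along the fingers, y is the direction in which the jaws open and shut (so a half turn about z gives the same grasp; the last joint's range is limited). The gripper opens to 85 mm and grips with 20 to 120 N. Pads are 22 mm wide; open, the fingers measure 114 mm over their backs; the gripper's body (76 mm by 85 mm) begins 54 mm behind the grasp point. The pads swing forward as they close: fully open they stand 13 mm farther back than shut.
Start: joints at [-1.227, 0.521, -0.036, 1.599, 0.021, 1.021, -0.113], TCP at [0.251, 0.572, 0.256] pointing down, gripper open.
Joint ranges: [-2.91, 2.91], [-0.3, 2.13], [-1.5, 1.42], [0.17, 2.43], [-1.26, 4.41], [0.16, 1.93], [-2.52, 2.52]. Speed limits (rad/s): [1.89, 1.89, 2.39, 2.39, 3.01, 3.01, 3.01].

## Interface

Orientations are given as [roll, pitch, yaw] about the fixed x, y, z axes, in that order (R = Rz(yaw) Ry(pitch) Rx(roll)).
In Python, from workcell import observe, grab_frame, job_done, outline_of, tips_ahead gives the robot as it stands. The module is installed in compiled form; this text tells all that it offers.
- The arm moves only by the tool move_arm, never from a script. Its argument "motion" is a list of rows, each a list of 2 entries, a list of its own where there are three numbers: the shift along the world's x, y, z in mm, then the turn, a rotation vector about the world's x, y, z in rad. A call has 1 to 12 rows; each row is the pose to reach, as a shift and turn from the pose commanded when the call began; what a row does not reach only later rows make up. A row lasts 1/8 s, in which the tool goes at most 62.5 mm and 10.7 degrees, less where a joint would pass 70% of its speed; a pose out of reach is approached as far as the arm can. A call with a gripper value outside its range is refused whole. "jaw" is the finger opening in mm, from 0 to 85.4, set as the call begins (left out, the last holds). The fingers move at their own pace and stop on an object; "grip_force" is the grip in N (left out, the last holds). Time passes only in rows, so rows that repeat a pose let the fingers close. It gives the time, the measured TCP pose, the force and the opening at its end, in the units of the state.
- observe(): the state, without advancing time (a new reading comes with each control period).
- grab_frame(name): name is "scene" or "top"; returns a dict with "frame" (480x640x3 uint8, red, green, blue), "fx", "fy", "cx", "cy" (pixels), "T" (4x4, takes a point from camera to world coordinates). Camera axes: x right, y down, z forward; pixel columns grow to the right and rows downward; lengths in m; the calibration is good to about 2 mm. A picture is of the moment at which its call begins. There is no depth.
- job_done(): hands the job in, once; it reports no verdict.
Trained networks look in the newest picture that a camera, given by its name, has taken for a name from the list of things; names that differ only in an ending like _2 or _b are one class to them, and where a whole thing is asked for, a point or a joint stands for the part that bears it (a point fixed in the world has none). Each returns a list of dicts, best first, with "score" (0 to 1); they miss things now and then, are a little off and sometimes report something else, mostly with a low value. They report only what shows in the picture. A call takes as long as a camera call. They do not tell look-alikes from the thing itself.
- outline_of(label, camera): "pixels" (480x640 bool, what is visible of it) and "pixel" ([column, row] in pixels, amid what is visible of it).
The state is a dict: "clock": time; "qpos": joint angles; "qd": joint speeds; "joint_efforts": joint torques, N m; "position": TCP position; "tool_rot": TCP orientation; "force": force on the tool from outside, world axes, zero at the start; "moment": the same for the moment, N m; "grip_width": finger opening in m.
Only numpy, scipy, OpenCV 4.12 (cv2) and the standard library are available. Lean on these libraries where they do the work, as an engineer would, in place of code of your own. Each camera call takes 0.05 s, during which the arm holds its last target.

## Task

The control knob has come off the small table-top stove and stands on the bench: pick it up, turn it so that the flat in its bore matches the flat of the D-shaped valve shaft on the stove, and push it all the way onto the shaft. Then press the knob down so that the sprung valve goes in to its stop, and keep it pressed: finish with the gripper still holding the knob down, without letting go. Leave the two cans standing where they are.

Things in the scene. Friction and masses are not known exactly. Their poses are not given: they have to be found in the camera images.
- knob: Loose black round knob, 40 mm diameter, 34 mm high, 60 g, upright on the bench, bore down. Origin: centre of its underside, z up. White raised rib (the pointer, 4 mm high) on top from centre to rim along +x. D-bore from below, 22 mm deep, 17.3 mm round, its flat 4 mm from the axis on +x, under the pointer; mouth chamfered 1.5 mm. Fully on, its underside is 22 mm below the shaft's tip.
- shaft_tip (a point): Centre of the tip of the stove's upright steel shaft; sinks with it. z up. Shaft 16 mm round, flat 3.5 mm from the axis on +x (towards the burner): the knob fits only with its +x along this +x (pointer to the burner), within about 8 degrees. Top 3 mm taper in by 2 mm. Unpressed, the tip is 32 mm above the stove's top, 107 mm above the bench. It does not turn.
- valve (a joint): How far the sprung shaft is pressed down, m: 0 out, 0.005 fully in at its stop. It takes 4 N to start and 9 N to press fully in and springs back when let go. At the stop the knob's underside is 5 mm above the stove's top.
- stove: Fixed steel one-ring stove, 330 x 280 mm, top 75 mm above the bench. Origin at bench height right below the shaft; +x points to the burner, centred 180 mm from the shaft. Reaches x -55 to +275 mm, y -140 to +140 mm. The pan support, 90 mm radius round the burner, rises 31 mm above the top.
- tall_can: Closed food can, 72 mm in diameter, 108 mm high, upright on the bench; origin at the centre of its underside. Not to be moved.
- flat_can: Closed flat food can, 84 mm in diameter, 55 mm high, upright on the bench; origin at the centre of its underside. Not to be moved.
There are look-alikes about, which are no part of the job. Of the things that look like the knob, take the one that is nearest to the robot's base at the start.

How it is judged:
On the way:
1. the knob is fully on the shaft and pressed, the valve in (horizontal distance between knob and shaft_tip below 0.004 m and z of knob in the frame of shaft_tip below -0.0195 m and angle between knob's own z axis and vertical below 0.12 rad and angle between the x axis of knob and the x axis of shaft_tip, either way round below 0.25 rad and value of joint valve above 0.0035 m and contact force between the fingers and knob above 1 N), for 0.3 s.
At the end, for the whole second after the job is handed in: Knob fully on the shaft (underside 19.5 mm or more below the tip, axes within 4 mm, tilt under 0.12 rad, pointer along the flat within 0.25 rad), at rest, fingers still on it with over 1 N, and the valve held in by over 3.5 of its 5 mm. Both cans upright within 30 mm of their starts (all of step 1 and linear speed of knob below 0.02 m/s and distance of each of tall_can, flat_can from where it was at the start of the episode below 0.03 m and angle between each of tall_can, flat_can's own z axis and vertical below 0.2 rad); the arm keeps its last pose, push and grip.
It fails at once if the tall can is knocked over or shoved away (distance of tall_can from where it was at the start of the episode above 0.03 m or angle between tall_can's own z axis and vertical above 0.5 rad).
It fails at once if the flat can is knocked over or shoved away (distance of flat_can from where it was at the start of the episode above 0.03 m or angle between flat_can's own z axis and vertical above 0.5 rad).
It also fails if it takes over 54 s, if anything falls off the work surface, if the arm or the gripper's body presses on something with over 40 N, if the wrist force passes 120 N, or if a joint passes its speed limit or range.

## Working session

There is one attempt and no reset: what is moved stays moved. The work goes in short steps, Python scripts to look and compute and a tool call to move; the robot and the scene stay as the last step left them, time stands still between calls to the robot, and variables do not carry over. Pictures are saved under pics/ and viewed, and the job is handed in when it is done.

Besides the shell and the picture viewer there is one more tool, called after ">>>" by a JSON object that holds its "method" and its "body". move_arm: Moves the arm, as the interface text tells. Its arguments: {"type":"object","properties":{"motion":{"type":"array"},"jaw":{"type":"number"},"grip_force":{"type":"number"}},"required":["motion"]}

```bash
mkdir -p pics
cat > h.py <<'E'
import numpy as np,cv2
from workcell import *
def px2w(c,px,z):
    d=np.array([(px[0]-c['cx'])/c['fx'],(px[1]-c['cy'])/c['fy'],1.]);T=np.array(c['T']);r=T[:3,:3]@d;o=T[:3,3]
    return o+r*(z-o[2])/r[2]
def w2px(c,p):
    T=np.array(c['T']);q=T[:3,:3].T@(np.array(p)-T[:3,3]);return q[0]/q[2]*c['fx']+c['cx'],q[1]/q[2]*c['fy']+c['cy']
def save(c,n): cv2.imwrite('pics/'+n+'.png',c['frame'][:,:,::-1])
E
python3 - <<'E'
from h import *
for n in('scene','top'):
    c=grab_frame(n);save(c,n+'0');print(n,c['fx'],np.round(c['T'],3).tolist())
    for l in('knob','shaft_tip','stove','tall_can','flat_can'):
        for o in outline_of(l,n):
            print(l,round(o['score'],2),np.round(o['pixel']),o['pixels'].sum(),np.round(px2w(c,o['pixel'],{'knob':.034,'shaft_tip':.107,'stove':.075,'tall_can':.108,'flat_can':.055}[l]),3))
s=observe();print({k:np.round(v,3).tolist() for k,v in s.items()}, tips_ahead)
E
```

```text
scene 604.9266441715371 [[0.251, 0.718, -0.649, 1.22], [0.968, -0.193, 0.16, -0.277], [-0.011, -0.669, -0.743, 0.917], [0.0, 0.0, 0.0, 1.0]]
knob 0.62 [165. 309.] 563 [ 0.547 -0.407  0.034]
knob 0.6 [126. 295.] 550 [ 0.496 -0.474  0.034]
knob 0.58 [211. 262.] 494 [ 0.459 -0.315  0.034]
shaft_tip 0.58 [209. 264.] 462 [ 0.526 -0.315  0.107]
shaft_tip 0.25 [298. 238.] 2288 [ 0.507 -0.153  0.107]
stove 0.84 [478. 271.] 25670 [0.639 0.143 0.075]
stove 0.37 [247. 326.] 2361 [ 0.647 -0.272  0.075]
tall_can 0.55 [297. 238.] 2321 [ 0.508 -0.156  0.108]
flat_can 0.7 [248. 321.] 2349 [ 0.625 -0.268  0.055]
top 612.4638475171586 [[-0.019, -0.989, 0.15, 0.338], [-1.0, 0.019, 0.002, -0.122], [-0.005, -0.15, -0.989, 1.435], [0.0, 0.0, 0.0, 1.0]]
knob 0.58 [411. 285.] 278 [ 0.452 -0.315  0.034]
knob 0.49 [451. 252.] 256 [ 0.527 -0.409  0.034]
knob 0.49 [478. 272.] 293 [ 0.478 -0.469  0.034]
stove 0.68 [203. 228.] 18141 [0.586 0.155 0.075]
tall_can 0.62 [341. 276.] 967 [ 0.468 -0.152  0.108]
tall_can 0.31 [202. 274.] 28 [0.477 0.15  0.108]
flat_can 0.82 [389. 219.] 1224 [ 0.602 -0.266  0.055]
{'clock': 0.6, 'qpos': [-1.227, 0.521, -0.036, 1.6, 0.021, 1.021, -0.113], 'qd': [0.001, -0.0, 0.0, 0.001, -0.0, -0.001, 0.001], 'joint_efforts': [0.001, -92.646, 1.979, -37.014, 0.018, 0.003, 0.0], 'position': [0.251, 0.572, 0.256], 'tool_rot': [-3.142, 0.0, 2.728], 'force': [0.051, -0.236, -0.249], 'moment': [0.014, 0.014, -0.041], 'grip_width': 0.086} 0.025
```

View pics/scene0.png

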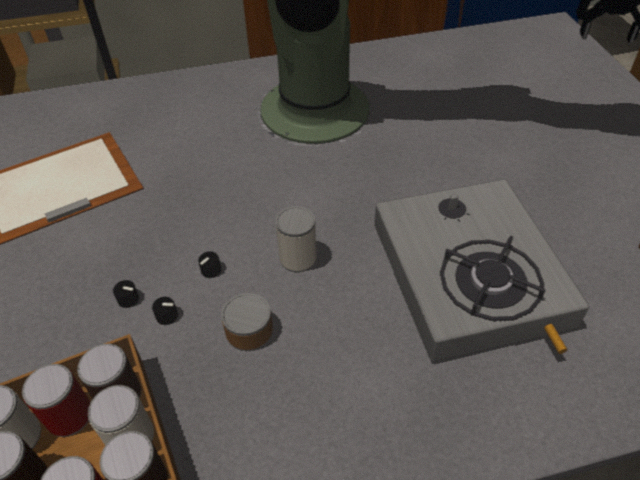

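View pics/top0.png

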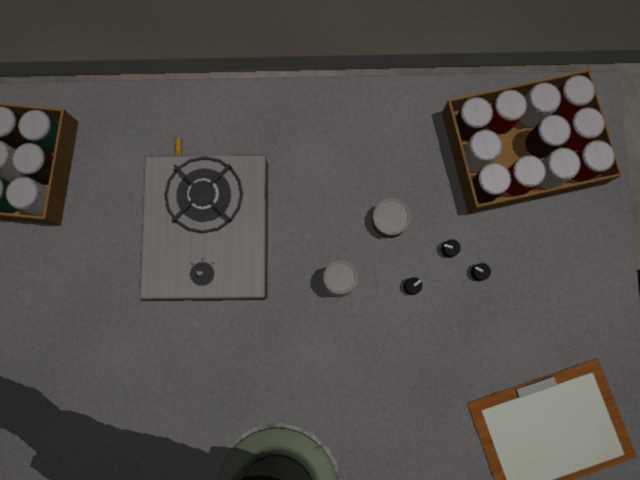

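Run:
```python
from h import *
a=cv2.imread('pics/top0.png');b=cv2.imread('pics/scene0.png')
cv2.imwrite('pics/z1.png',np.hstack([cv2.resize(a[255:315,380:440],None,fx=6.6,fy=6.6,interpolation=2),cv2.resize(b[230:290,180:240],None,fx=6.6,fy=6.6,interpolation=2)]))
cv2.imwrite('pics/z2.png',np.vstack([cv2.resize(a[160:300,100:290],None,fx=2.1,fy=2.1,interpolation=2)[:,:399]
,cv2.resize(b[180:380,340:640],None,fx=1.33,fy=1.33,interpolation=2)[:,:399]]))
```

```text
(no output)
```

View pics/z1.png

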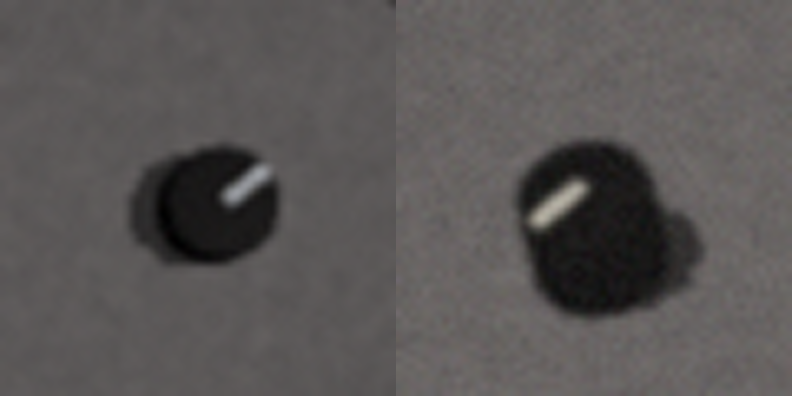

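View pics/z2.png

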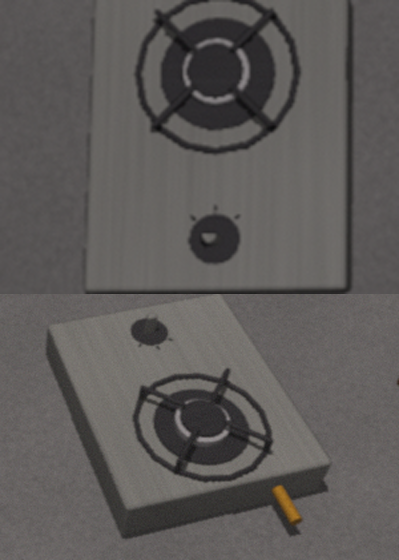

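```bash
cat >> h.py <<'E'
from scipy.optimize import minimize
def hullmask(c,P,s=4):
    q=np.array([w2px(c,p) for p in P]);h=cv2.convexHull((q*1).astype(np.float32))
    m=np.zeros((480*s,640*s),np.uint8);cv2.fillPoly(m,[np.round(h*s+(s-1)/2).astype(np.int32)],1)
    return cv2.resize(m.astype(np.float32),(640,480),interpolation=cv2.INTER_AREA)
def cyl(x,y,r,z0,z1): return [(x+r*np.cos(t),y+r*np.sin(t),z) for t in np.linspace(0,6.283,60) for z in(z0,z1)]
def box(x,y,a):
    R=np.array([[np.cos(a),-np.sin(a)],[np.sin(a),np.cos(a)]])
    return [(*(R@np.array([u,v])+[x,y]),z) for u in(-.055,.275) for v in(-.14,.14) for z in(0,.075)]
def fit(views,model,x0,step):
    def f(p):
        return sum(np.abs(hullmask(c,model(p))-m).sum()/m.sum() for c,m in views)
    x0=np.array(x0,float);S=np.vstack([x0]+[x0+np.eye(len(x0))[i]*step[i] for i in range(len(x0))])
    return minimize(f,x0,method='Nelder-Mead',options=dict(initial_simplex=S,xatol=1e-4,fatol=1e-5))
E
python3 - <<'E'
from h import *
C={};K={};S={}
for n in('scene','top'):
    C[n]=grab_frame(n)
    K[n]=min(outline_of('knob',n),key=lambda o:np.hypot(*px2w(C[n],o['pixel'],.034)[:2]))['pixels'].astype(np.float32)
    S[n]=outline_of('stove',n)[0]['pixels'].astype(np.float32)
for v in(['scene','top'],['scene'],['top']):
    r=fit([(C[n],K[n]) for n in v],lambda p:cyl(p[0],p[1],.02,0,.034),[.457,-.315],[.01,.01]);print('knob',v,r.x.round(4),round(r.fun,3))
    r=fit([(C[n],S[n]) for n in v],lambda p:box(*p),[.47,.15,0.0],[.02,.02,.05]);print('stove',v,r.x.round(4),round(r.fun,3))
# knob pointer & disc
r=fit([(C[n],K[n]) for n in C],lambda p:cyl(p[0],p[1],.02,0,.034),[.457,-.315],[.01,.01]).x
for n in C:
    g=C[n]['frame'].astype(float).min(2)*cv2.erode(K[n],np.ones((3,3))); ys,xs=np.where(g>90)
    w=g[ys,xs]-60; P=np.array([px2w(C[n],(x,y),.038)[:2] for x,y in zip(xs,ys)]);m=np.average(P,axis=0,weights=w)
    print(n,len(xs),m.round(4),'yaw centroid',np.arctan2(*(m-r)[::-1]).round(3))
    u,s,vt=np.linalg.svd((P-m)*np.sqrt(w)[:,None]);print('pca yaw',np.arctan2(vt[0,1],vt[0,0]).round(3))
    c0=px2w(C[n],(0,0),0)
E
```

```text
knob ['scene', 'top'] [ 0.4518 -0.3181] 0.164
stove ['scene', 'top'] [ 0.4835  0.1582 -0.0128] 0.089
knob ['scene'] [ 0.4507 -0.3174] 0.087
stove ['scene'] [ 0.4747  0.1629 -0.0087] 0.059
knob ['top'] [ 0.4519 -0.3187] 0.059
stove ['top'] [ 0.4836  0.1583 -0.0117] 0.02
scene 24 [ 0.4561 -0.3262] yaw centroid -1.084
pca yaw -0.9
top 17 [ 0.4562 -0.3267] yaw centroid -1.099
pca yaw 2.237
```

Run:
```python
from h import *
from scipy.ndimage import label
out=[]
C={n:grab_frame(n) for n in('scene','top')}
x,y,a=.4836,.1583,-.0117
R=np.array([[np.cos(a),-np.sin(a)],[np.sin(a),np.cos(a)]])
for n,c in C.items():
    im=c['frame'][:,:,::-1]
    p=w2px(c,(x,y,.09));u,v=int(p[0]),int(p[1]);k=10
    z=cv2.resize(im[v-20:v+20,u-20:u+20],None,fx=k,fy=k,interpolation=cv2.INTER_NEAREST)
    z=cv2.convertScaleAbs(z,alpha=1.8); z2=z.copy()
    P=lambda q:(int((w2px(c,q)[0]-u+20.5)*k),int((w2px(c,q)[1]-v+20.5)*k))
    for zz,col in((.107,(0,0,255)),(.075,(0,255,0))):
        cv2.polylines(z2,[np.array([P((q[0],q[1],zz)) for q in cyl(x,y,.008,0,0)])],True,col,1)
    cv2.line(z2,P((x,y,.107)),P((x+.012*np.cos(a),y+.012*np.sin(a),.107)),(255,0,0))
    out.append(np.hstack([z,z2])[:300+100])
    # full overlay
    o=im.copy()
    for q in box(x,y,a):
        cv2.circle(o,tuple(int(round(t)) for t in w2px(c,q)),2,(0,0,255),-1)
    cv2.imwrite(f'pics/ov_{n}.png',o)
cv2.imwrite('pics/tip.png',cv2.resize(np.vstack(out),(600,600)))
```

```text
(no output)
```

View pics/tip.png

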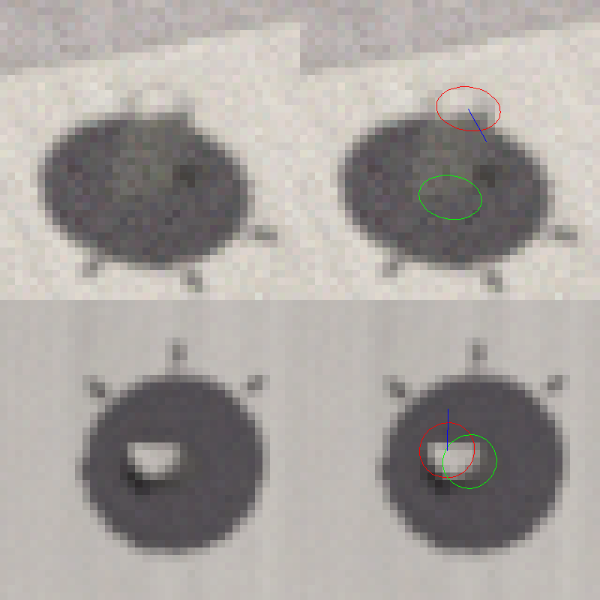

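View pics/ov_scene.png

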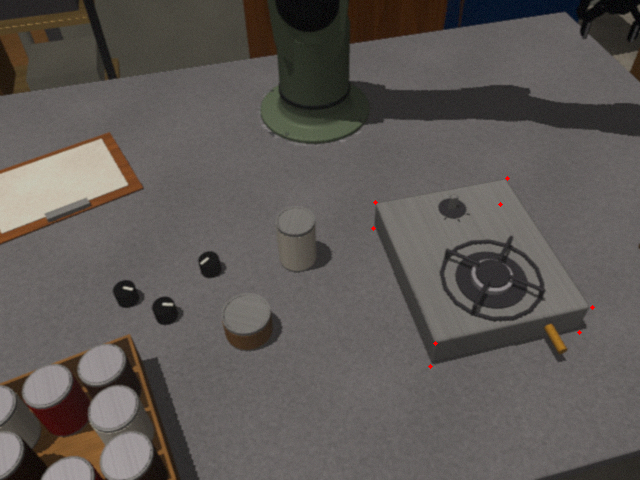

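Run:
```python
from h import *
C={n:grab_frame(n) for n in('scene','top')}
x,y,a=.483,.1583,-.0117
for n,c in C.items():
    g=cv2.cvtColor(c['frame'],cv2.COLOR_RGB2GRAY)
    K=4;big=cv2.resize(g,None,fx=K,fy=K,interpolation=cv2.INTER_CUBIC)
    for (cx,cy),R,zz,nm in(((x,y),.035,.075,'dial'),((x+.18,y),.033,.08,'ring')):
        # rectify top-plane to 0.25mm grid
        N=400;st=2*R*1.3/N
        gx,gy=np.meshgrid(cx+(np.arange(N)-N/2)*st,cy+(np.arange(N)-N/2)*st)
        uv=np.array([w2px(c,(px,py,zz)) for px,py in zip(gx.ravel(),gy.ravel())]).astype(np.float32)
        r=cv2.remap(g,uv[:,0].reshape(N,N),uv[:,1].reshape(N,N),cv2.INTER_CUBIC)
        cv2.imwrite(f'pics/r_{n}_{nm}.png',cv2.convertScaleAbs(r,alpha=1.7))
        if nm=='dial':
            t,b=cv2.threshold(r,0,255,cv2.THRESH_OTSU|cv2.THRESH_BINARY_INV)
            b=cv2.morphologyEx(b,cv2.MORPH_OPEN,np.ones((35,35)))
            cs,_=cv2.findContours(b,0,1);k=max(cs,key=cv2.contourArea);h=cv2.convexHull(k)
            (ex,ey),ax,an=cv2.fitEllipse(h);print(n,'disc',cx+(ex-N/2)*st,cy+(ey-N/2)*st,np.array(ax)*st)
a=[cv2.imread(f'pics/r_{n}_{m}.png') for n in C for m in('dial','ring')]
cv2.imwrite('pics/rect.png',cv2.resize(np.vstack([np.hstack(a[:2]),np.hstack(a[2:])]),(600,600)))
```

```text
scene disc 0.4805105488967895 0.15824723163604737 [0.05372618 0.05781893]
top disc 0.48278390693664547 0.15704802101135254 [0.05353516 0.05426871]
```

View pics/rect.png

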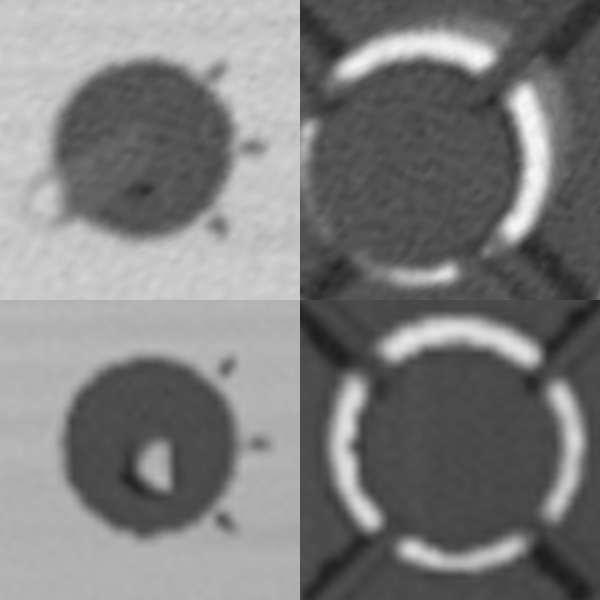

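Run:
```python
from h import *
import json
s=observe();p=s['position']
r0,t0=np.hypot(p[0],p[1]),np.arctan2(p[1],p[0]);q=(.4515,-.318);r1,t1=np.hypot(*q),np.arctan2(q[1],q[0])
R=[]
for i in range(1,21):
    f=i/20;t=t0+f*(t1-t0);r=r0+f*(r1-r0);R.append([r*np.cos(t),r*np.sin(t),t-t0])
R=np.array(R);b=np.array([p[0],p[1],0])
A=(R[:10]-b);B=R[10:]-R[9]
for M in(A,B): print(json.dumps([[[int(round(m[0]*1000)),int(round(m[1]*1000)),0],[0,0,round(m[2],3)]] for m in M]))
```

```text
[[[48, -28, 0], [0, 0, -0.089]], [[93, -59, 0], [0, 0, -0.177]], [[135, -95, 0], [0, 0, -0.266]], [[173, -133, 0], [0, 0, -0.354]], [[207, -175, 0], [0, 0, -0.443]], [[238, -219, 0], [0, 0, -0.531]], [[264, -265, 0], [0, 0, -0.62]], [[286, -314, 0], [0, 0, -0.708]], [[303, -363, 0], [0, 0, -0.797]], [[316, -414, 0], [0, 0, -0.885]]]
[[[8, -51, 0], [0, 0, -0.089]], [[12, -103, 0], [0, 0, -0.177]], [[11, -154, 0], [0, 0, -0.266]], [[5, -205, 0], [0, 0, -0.354]], [[-5, -255, 0], [0, 0, -0.443]], [[-19, -303, 0], [0, 0, -0.531]], [[-38, -350, 0], [0, 0, -0.62]], [[-60, -395, 0], [0, 0, -0.708]], [[-86, -437, 0], [0, 0, -0.797]], [[-116, -476, 0], [0, 0, -0.885]]]
```

>>> {"method": "move_arm", "body": {"motion": [[[48, -28, 0], [0, 0, -0.089]], [[93, -59, 0], [0, 0, -0.177]], [[135, -95, 0], [0, 0, -0.266]], [[173, -133, 0], [0, 0, -0.354]], [[207, -175, 0], [0, 0, -0.443]], [[238, -219, 0], [0, 0, -0.531]], [[264, -265, 0], [0, 0, -0.62]], [[286, -314, 0], [0, 0, -0.708]], [[303, -363, 0], [0, 0, -0.797]], [[316, -414, 0], [0, 0, -0.885]]], "jaw": 70}}

```text
clock: 2.35
position: [0.5678, 0.1567, 0.2563]
tool_rot: [3.141, -0.0, 1.84]
force: [0.6, 0.0, -0.4]
grip_width: 0.0699
```

>>> {"method": "move_arm", "body": {"motion": [[[8, -51, 0], [0, 0, -0.089]], [[12, -103, 0], [0, 0, -0.177]], [[11, -154, 0], [0, 0, -0.266]], [[5, -205, 0], [0, 0, -0.354]], [[-5, -255, 0], [0, 0, -0.443]], [[-19, -303, 0], [0, 0, -0.531]], [[-38, -350, 0], [0, 0, -0.62]], [[-60, -395, 0], [0, 0, -0.708]], [[-86, -437, 0], [0, 0, -0.797]], [[-116, -476, 0], [0, 0, -0.885]], [[-116, -476, 0], [0, 0, -0.885]], [[-116, -476, 0], [0, 0, -0.885]]]}}

```text
clock: 3.85
position: [0.4517, -0.3174, 0.2563]
tool_rot: [-3.142, -0.0, 0.958]
force: [0.9, 0.8, -1.0]
grip_width: 0.0699
```

Descend partway, look.

>>> {"method": "move_arm", "body": {"motion": [[[0, 0, -50], [0, 0, 0]], [[0, 0, -100], [0, 0, 0]], [[0, 0, -140], [0, 0, 0]], [[0, 0, -170], [0, 0, 0]], [[0, 0, -170], [0, 0, 0]], [[0, 0, -170], [0, 0, 0]]]}}

```text
clock: 4.6
position: [0.4521, -0.3176, 0.0873]
tool_rot: [3.141, -0.0, 0.959]
force: [0.3, -0.7, 0.6]
grip_width: 0.0698
```

Run:
```python
from h import *
o=[]
for n in('scene','top'):
    c=grab_frame(n);p=w2px(c,(.4515,-.318,.05));u,v=int(p[0]),int(p[1])
    z=cv2.resize(c['frame'][v-45:v+45,u-45:u+45,::-1],None,fx=4.4,fy=4.4,interpolation=2)
    def P(q): 
        a=w2px(c,q);return int((a[0]-u+45)*4.4),int((a[1]-v+45)*4.4)
    pos=observe()['position']
    cv2.circle(z,P(pos),3,(0,0,255),-1);cv2.circle(z,P(pos-np.array([0,0,.025])),3,(0,255,0),-1)
    o.append(z)
cv2.imwrite('pics/ap.png',cv2.convertScaleAbs(np.hstack(o),alpha=1.5));print(pos,tips_ahead)
```

```text
[ 0.45217415 -0.31783323  0.08762426] 0.025
```

View pics/ap.png

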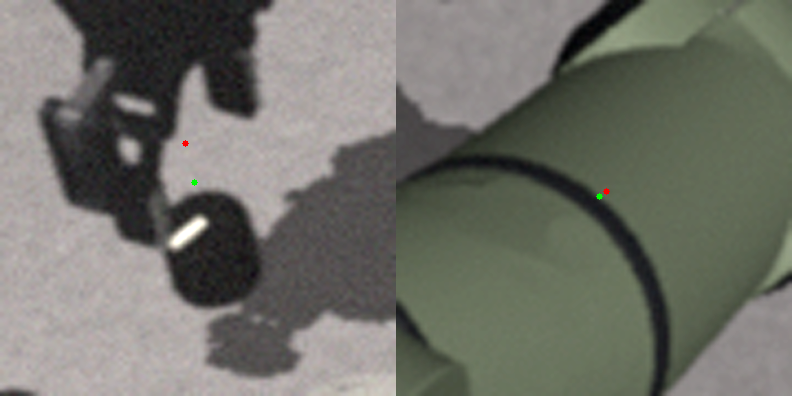

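>>> {"method": "move_arm", "body": {"motion": [[[0, 0, -25], [0, 0, 0]], [[0, 0, -45], [0, 0, 0]], [[0, 0, -53], [0, 0, 0]], [[0, 0, -53], [0, 0, 0]], [[0, 0, -53], [0, 0, 0]]]}}

```text
clock: 5.32
position: [0.4517, -0.318, 0.0342]
tool_rot: [3.14, -0.0, 0.958]
force: [-0.6, -0.7, 0.2]
grip_width: 0.0701
```

>>> {"method": "move_arm", "body": {"motion": [[[0, 0, 0], [0, 0, 0]], [[0, 0, 0], [0, 0, 0]], [[0, 0, 0], [0, 0, 0]], [[0, 0, 0], [0, 0, 0]], [[0, 0, 0], [0, 0, 0]], [[0, 0, 0], [0, 0, 0]]], "jaw": 30, "grip_force": 60}}

```text
clock: 6.08
position: [0.4516, -0.3179, 0.034]
tool_rot: [3.141, -0.0, 0.958]
force: [-1.9, 2.6, 12.1]
grip_width: 0.0385
```

Run:
```python
from h import *
o=[]
for n in('scene',):
    c=grab_frame(n);p=w2px(c,(.4515,-.318,.03));u,v=int(p[0]),int(p[1])
    o.append(cv2.resize(c['frame'][v-40:v+40,u-40:u+40,::-1],None,fx=7,fy=7,interpolation=2))
cv2.imwrite('pics/gr.png',cv2.convertScaleAbs(np.hstack(o),alpha=1.7));print(observe()['position'])
```

```text
[ 0.45157155 -0.31785272  0.03399532]
```

View pics/gr.png

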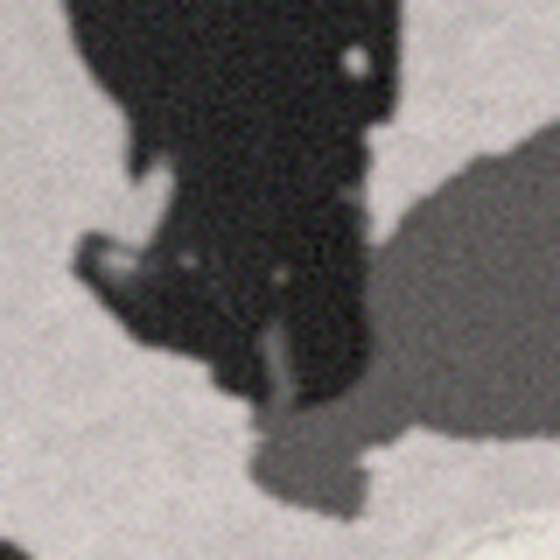

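>>> {"method": "move_arm", "body": {"motion": [[[0, 0, 15], [0, 0, 0]], [[0, 0, 50], [0, 0, 0]], [[0, 0, 90], [0, 0, 0]], [[0, 0, 130], [0, 0, 0]], [[0, 0, 160], [0, 0, 0]], [[0, 0, 160], [0, 0, 0]], [[0, 0, 160], [0, 0, 0]]]}}

```text
clock: 7.0
position: [0.4512, -0.3175, 0.1933]
tool_rot: [-3.141, -0.0, 0.958]
force: [-0.3, -0.7, -1.8]
grip_width: 0.0381
```

Run:
```python
from h import *
import json
o=[]
for n in('scene',):
    c=grab_frame(n);p=w2px(c,(.4515,-.318,.19));u,v=int(p[0]),int(p[1])
    o.append(cv2.resize(c['frame'][v-40:v+40,u-40:u+40,::-1],None,fx=7,fy=7,interpolation=2))
cv2.imwrite('pics/lf.png',cv2.convertScaleAbs(np.hstack(o),alpha=2.2));p=observe()['position'];print(p)
p=np.array([.4516,-.318]);q=np.array([.482,.1575])
r0,t0=np.hypot(*p),np.arctan2(p[1],p[0]);r1,t1=np.hypot(*q),np.arctan2(q[1],q[0])
M=[]
for i in range(1,11):
    f=i/10;t=t0+f*(t1-t0);r=r0+f*(r1-r0);M.append([[int(round(1000*(r*np.cos(t)-p[0]))),int(round(1000*(r*np.sin(t)-p[1]))),0],[0,0,round(.91*f,3)]])
print(json.dumps(M))
```

```text
[ 0.45103691 -0.31745781  0.19290006]
[[[24, 46, 0], [0, 0, 0.091]], [[43, 93, 0], [0, 0, 0.182]], [[57, 141, 0], [0, 0, 0.273]], [[67, 190, 0], [0, 0, 0.364]], [[72, 239, 0], [0, 0, 0.455]], [[73, 289, 0], [0, 0, 0.546]], [[69, 337, 0], [0, 0, 0.637]], [[60, 385, 0], [0, 0, 0.728]], [[47, 431, 0], [0, 0, 0.819]], [[30, 476, 0], [0, 0, 0.91]]]
```

View pics/lf.png

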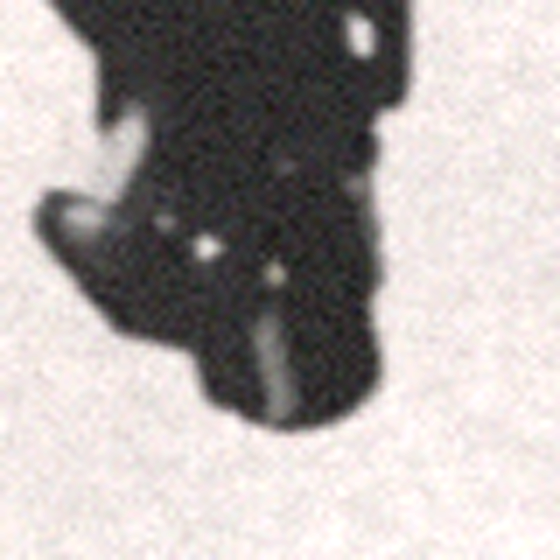

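>>> {"method": "move_arm", "body": {"motion": [[[24, 46, 0], [0, 0, 0.091]], [[43, 93, 0], [0, 0, 0.182]], [[57, 141, 0], [0, 0, 0.273]], [[67, 190, 0], [0, 0, 0.364]], [[72, 239, 0], [0, 0, 0.455]], [[73, 289, 0], [0, 0, 0.546]], [[69, 337, 0], [0, 0, 0.637]], [[60, 385, 0], [0, 0, 0.728]], [[47, 431, 0], [0, 0, 0.819]], [[30, 476, 0], [0, 0, 0.91]], [[30, 476, 0], [0, 0, 0.91]], [[30, 476, 0], [0, 0, 0.91]]]}}

```text
clock: 8.55
position: [0.4812, 0.1577, 0.1928]
tool_rot: [-3.14, 0.0, 1.867]
force: [-0.2, -0.1, -0.9]
grip_width: 0.0382
```

>>> {"method": "move_arm", "body": {"motion": [[[0, 0, -25], [0, 0, 0]], [[0, 0, -38], [0, 0, 0]], [[0, 0, -45], [0, 0, 0]], [[0, 0, -45], [0, 0, 0]], [[0, 0, -45], [0, 0, 0]]]}}

```text
clock: 9.18
position: [0.4816, 0.1582, 0.1487]
tool_rot: [3.141, -0.0, 1.868]
force: [0.2, 1.2, 0.2]
grip_width: 0.0385
```

Run:
```python
from h import *
pos=observe()['position'];print(pos)
c=grab_frame('scene');p=w2px(c,(.482,.1575,.12));u,v=int(p[0]),int(p[1]);k=8
z=cv2.convertScaleAbs(cv2.resize(c['frame'][v-35:v+35,u-35:u+35,::-1],None,fx=k,fy=k,interpolation=2),alpha=2)
z2=z.copy()
P=lambda q:(int((w2px(c,q)[0]-u+35.5)*k),int((w2px(c,q)[1]-v+35.5)*k))
ring=lambda x,y,r,zz,col:cv2.polylines(z2,[np.array([P((q[0],q[1],zz)) for q in cyl(x,y,r,0,0)])],True,col,1)
b=pos[2]-.0335
ring(pos[0],pos[1],.02,b,(0,0,255));ring(pos[0],pos[1],.02,b+.034,(0,0,255));ring(.482,.1575,.008,.107,(0,255,0));ring(.482,.1575,.008,.075,(0,255,0))
cv2.imwrite('pics/ab.png',cv2.resize(np.hstack([z,z2]),(800,400)))
c=grab_frame('top');save(c,'ab_top')
```

```text
[0.48160441 0.15821207 0.14874347]
```

View pics/ab.png

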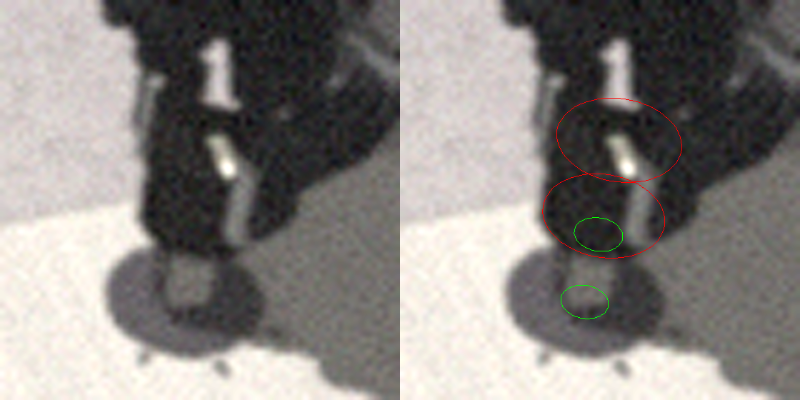

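Run:
```python
from h import *
c=grab_frame('scene');pos=observe()['position']
k=14
p=w2px(c,(pos[0],pos[1],pos[2]+.005));u,v=int(p[0]),int(p[1])
z=cv2.convertScaleAbs(cv2.resize(c['frame'][v-20:v+20,u-20:u+20,::-1],None,fx=k,fy=k,interpolation=2),alpha=2)
z2=z.copy()
P=lambda q:(int((w2px(c,q)[0]-u+20.5)*k),int((w2px(c,q)[1]-v+20.5)*k))
h=pos[2]-.0335+.038
for a,col in((-.012,(0,255,0)),(.18,(0,0,255)),(-.2,(255,0,0))): cv2.line(z2,P((pos[0],pos[1],h)),P((pos[0]+.02*np.cos(a),pos[1]+.02*np.sin(a),h)),col,1)
cv2.imwrite('pics/pt.png',cv2.resize(np.hstack([z,z2]),(800,400)))
g=c['frame'].astype(float).min(2);ys,xs=np.mgrid[v-10:v+10,u-10:u+10].reshape(2,-1);w=g[ys,xs]
print(w.reshape(20,20).astype(int))
```

```text
[[ 22  19  14  16  16  15  16  22  51  79  98  77  46  23  18  20  12  17
   16  16]
 [ 39  16  18  18  12  20  12  25  56  88  96  82  46  21  20  18  13  19
   16  21]
 [ 52  24  13  13  17  16  16  26  66  94  98  78  46  20  19  21  16  13
   15  14]
 [ 35  18  20  24  16   9  20  34  71  94  97  85  49  18  21  19  17  15
   21  20]
 [ 18  20  15  19  13  17  17  44  73 100 100  85  57  22  15  20  22  13
   17  15]
 [ 17  15  21   6  21  11  22  45  72  88  88  87  74  46  30  18  20  14
   18  18]
 [ 21  17  19  17  22  15  21  29  38  46  59  72  75  60  36  14  24  16
   17  20]
 [ 14  10  18   9  18  13  16  15  21  18  27  33  33  31  24  21  19  14
   17  25]
 [ 18  17  17  17  15  15   6  14  13   9  18  15  19  20  16  13  18  14
   20  21]
 [ 18  19  18  15  16  20  15   8  22  11  16  10  12  16  18  15  13  18
   14  27]
 [ 22  25  20  27  22  23  19  14  12  18  22  11  14  16  15  15  18  16
   15  11]
 [ 22  23  15  21  21  23  18  18  32  41  44  36  14  13  19  21  14  24
   19  21]
 [ 20  26  21  16  24  19  16  21  46  67  69  57  32  23  18  15  16  17
   21  17]
 [ 24  19  20  23  21  20  20  19  43  67  77  64  45  22  18  17  24  16
   27  20]
 [ 24  23  23  23  22  19  19  22  37  53  77  78  61  31  18  25  18  20
   19  23]
 [ 16  16  24  22  15  18  22  19  23  47  80  89  69  40  30  19  20  18
   23  23]
 [ 22  20  15  22  16  23  16  21  20  45  78 111 104  64  48  31  27  18
   19  23]
 [ 17  16  22  18  23  18  18  20  12  22  64 119 129  84  50  39  36  23
   20  18]
 [ 18  18  24  19  19  22  19  25  22  25  50  88  95  70  55  52  45  26
   12  22]
 [ 18  21  19  22  21  13  15  22  20  19  28  45  51  51  61  57  46  24
   23  21]]
```

View pics/pt.png

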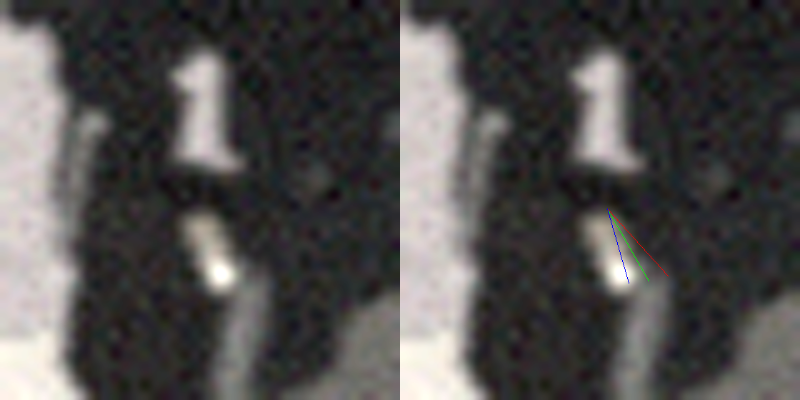

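```bash
cat >> h.py <<'E'
def rib(x,y,a,w,z0,l0=0.,l1=.02):
    R=np.array([[np.cos(a),-np.sin(a)],[np.sin(a),np.cos(a)]])
    return [(*(R@np.array([u,v])+[x,y]),z) for u in(l0,l1) for v in(-w/2,w/2) for z in(z0,z0+.004)]
def ribfit(c,img,x0,z0,r=9,l0=0.,fixl=True):
    g=img.astype(float).mean(2);g=np.clip
def soft(c,img,x0,z0,win=11):
    g=img.astype(float).mean(2);p=w2px(c,(x0[0]+.01*np.cos(x0[2]),x0[1]+.01*np.sin(x0[2]),z0+.002));u,v=int(p[0]),int(p[1])
    sl=np.s_[v-win:v+win+1,u-win:u+win+1]
    W=(outer(c,x0,z0)[sl])
    def f(q):
        m=cv2.GaussianBlur(hullmask(c,rib(q[0],q[1],q[2],q[3],z0),8),(0,0),.6)[sl]
        A=np.stack([m.ravel(),np.ones(m.size)],1);w=W.ravel();b=g[sl].ravel()
        s,_,_,_=np.linalg.lstsq(A*w[:,None],b*w,rcond=None)
        return (((A@s-b)*w)**2).sum()/w.sum()
    x0=np.array(x0,float);S=np.vstack([x0]+[x0+d for d in np.diag([.003,.003,.15,.001])])
    return minimize(f,x0,method='Nelder-Mead',options=dict(initial_simplex=S,xatol=1e-5,fatol=1e-3,maxiter=300))
def outer(c,x0,z0): return (hullmask(c,cyl(x0[0],x0[1],.0175,z0,z0))>.5).astype(float)
E
python3 - <<'E'
from h import *
for n in('scene','top'):
    c=grab_frame(n);img=cv2.imread(f'pics/{n}0.png')[:,:,::-1]
    for a0 in(-.9,-1.1):
        r=soft(c,img,[.4517,-.318,a0,.004],.034);print(n,r.x.round(4),r.fun.round(2))
E
```

```text
scene [ 0.4487 -0.319  -0.9165  0.0055] 73.83
scene [ 0.4492 -0.3189 -0.9593  0.0039] 36.93
top [ 0.4513 -0.3206 -0.9067  0.005 ] 12.89
top [ 0.4516 -0.3203 -0.954   0.0055] 13.59
```

>>> {"method": "move_arm", "body": {"motion": [[[1, 1, 0], [0, 0, 0.02]], [[1, 1, -3], [0, 0, 0.02]], [[1, 1, -6], [0, 0, 0.02]], [[1, 1, -9], [0, 0, 0.02]], [[1, 1, -11], [0, 0, 0.02]], [[1, 1, -11], [0, 0, 0.02]]]}}

```text
clock: 10.18
position: [0.4821, 0.1592, 0.1371]
tool_rot: [-3.141, -0.0, 1.888]
force: [-1.3, 0.5, -0.9]
grip_width: 0.0385
```

>>> {"method": "move_arm", "body": {"motion": [[[0, 0, -2], [0, 0, 0]], [[0, 0, -4], [0, 0, 0]], [[0, 0, -5], [0, 0, 0]], [[0, 0, -5], [0, 0, 0]]]}}

```text
clock: 10.68
position: [0.4818, 0.1593, 0.132]
tool_rot: [-3.141, -0.0, 1.888]
force: [-4.3, 1.2, -1.4]
grip_width: 0.0385
```

>>> {"method": "move_arm", "body": {"motion": [[[-1, 0, -2], [0, 0, 0]], [[-1, 0, -5], [0, 0, 0]], [[-1, 0, -8], [0, 0, 0]], [[-1, 0, -8], [0, 0, 0]]]}}

```text
clock: 11.18
position: [0.4814, 0.1592, 0.124]
tool_rot: [-3.141, 0.0, 1.888]
force: [-0.8, 0.6, -1.0]
grip_width: 0.0383
```

Sliding on freely. Continue to seat and press.

>>> {"method": "move_arm", "body": {"motion": [[[0, 0, -2], [0, 0, 0]], [[0, 0, -4], [0, 0, 0]], [[0, 0, -6], [0, 0, 0]], [[0, 0, -6], [0, 0, 0]]]}}

```text
clock: 11.68
position: [0.4814, 0.1592, 0.1183]
tool_rot: [3.141, 0.0, 1.888]
force: [-1.8, -0.3, 3.9]
grip_width: 0.0382
```

>>> {"method": "move_arm", "body": {"motion": [[[0, 0, -1], [0, 0, 0]], [[0, 0, -2], [0, 0, 0]], [[0, 0, -3], [0, 0, 0]], [[0, 0, -3], [0, 0, 0]]]}}

```text
clock: 12.18
position: [0.4814, 0.1592, 0.1153]
tool_rot: [3.141, 0.0, 1.888]
force: [-1.6, 0.2, 6.7]
grip_width: 0.0383
```

>>> {"method": "move_arm", "body": {"motion": [[[0, 0, -1], [0, 0, 0]], [[0, 0, -2], [0, 0, 0]], [[0, 0, -3], [0, 0, 0]], [[0, 0, -3], [0, 0, 0]], [[0, 0, -3], [0, 0, 0]]]}}

```text
clock: 12.8
position: [0.4816, 0.1593, 0.1135]
tool_rot: [3.141, -0.001, 1.888]
force: [-7.9, -2.3, 34.7]
grip_width: 0.0386
```

Run:
```python
from h import *
s=observe();print(s['position'],s['force'])
c=grab_frame('scene');pos=s['position'];p=w2px(c,(.482,.1575,.1));u,v=int(p[0]),int(p[1]);k=8
z=cv2.convertScaleAbs(cv2.resize(c['frame'][v-35:v+35,u-35:u+35,::-1],None,fx=k,fy=k,interpolation=2),alpha=2);z2=z.copy()
P=lambda q:(int((w2px(c,q)[0]-u+35.5)*k),int((w2px(c,q)[1]-v+35.5)*k))
for zz in(.08,.114): cv2.polylines(z2,[np.array([P((q[0],q[1],zz)) for q in cyl(.482,.158,.02,0,0)])],True,(0,0,255),1)
cv2.imwrite('pics/end.png',cv2.resize(np.hstack([z,z2]),(800,400)))
```

```text
[0.48161101 0.15932904 0.11346725] [-7.90948179 -2.30253771 34.73469896]
```

View pics/end.png

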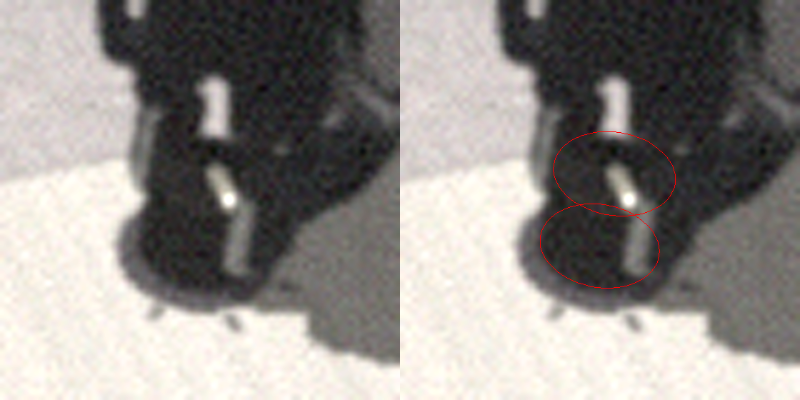

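>>> {"method": "move_arm", "body": {"motion": [[[0, 0, 0.5], [0, 0, 0]], [[0, 0, 0.5], [0, 0, 0]], [[0, 0, 0.5], [0, 0, 0]], [[0, 0, 0.5], [0, 0, 0]]]}}

```text
clock: 13.35
position: [0.4816, 0.1593, 0.1137]
tool_rot: [3.141, -0.0, 1.888]
force: [-7.1, -2.1, 26.5]
grip_width: 0.0384
```

Run:
```python
from h import *
s=observe();print(s['position'],s['force'],s['grip_width'])
c=grab_frame('scene');top=grab_frame('top')
for n,cc in(('scene',c),('top',top)):
  for l,h in(('tall_can',.108),('flat_can',.055)):
    for o in outline_of(l,n)[:1]: print(n,l,np.round(px2w(cc,o['pixel'],h),3))
print(job_done())
```

```text
[0.48159838 0.15929445 0.11365624] [-7.07139912 -2.10429279 26.53178099] 0.03839122657306891
scene tall_can [ 0.508 -0.148  0.108]
scene flat_can [ 0.629 -0.276  0.055]
top tall_can [ 0.46  -0.148  0.108]
top flat_can [ 0.606 -0.268  0.055]
the job is handed in; nothing more can be done
None
```

I took the nearest of the three look-alike knobs, about 0.55 m from the base. I turned it 0.93 rad to line the pointer up with the burner and slid it onto the shaft. I then pressed it to the valve stop and handed the job in at about 13.5 s with the gripper still holding it down.

**Press depth:** The spring pushed back with 3.9 N, then 6.7 N. The force then rose sharply to 35 N as the tool reached 114 mm, the height expected at the stop. I eased off slightly, and it was holding at about 26 N when I handed it in.

**Fit:** The last scene picture showed the knob at the expected pressed height with the pointer towards the burner. A sideways load of about 7 N remained on the tool. A 4 N sideways force appeared as the knob went on, and moving 1 mm in x cleared it.

**Disagreements:** My camera estimates of the knob and shaft centres differed between views by 1–2 mm, so the fit rests on the forces and heights as much as on the pictures.

**Cans:** The robot never went near either can. Re-measured at the end, they came out within about 4–10 mm of their first readings in each camera. I put that down to noise in the outlines, and it is inside the 30 mm limit.

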